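# Shut off and bleed the red line of the decorating air station

## Robot

A 6-joint arm with a two-finger parallel gripper is mounted at the origin on the work surface; the furniture and walls round the work are solid. World frame = base frame: x ahead of the robot, y to its left, z up, the work surface at z = 0. Lengths are in mm, angles in rad, forces in N, time in s.
With the tool pointing down it reaches from about 350 to 850 mm from the base axis. Payload 8.1 kg.
Tool frame: the origin (TCP) lies on the centre line of the jaws, within the pads' length; the fingertips stand 25 mm ahead of it and the grasp point (between the pads) lies 6 mm ahead of it; z points along the fingers, y is the line along which they close (so a half turn about z gives the same grasp; the last joint's range is limited). The gripper opens to 93 mm and grips with 3 to 60 N. Pads are 15 mm wide; open, the fingers measure 128 mm over their backs; the gripper's body (75 mm by 188 mm) begins 65 mm behind the grasp point.
Start: joints at [-1.416, 0.13, 1.488, -0, 1.523, -0.085], TCP at [142.525, -582.831, 243.635] pointing down, gripper open.
Joint ranges: [-2.96, 2.96], [-0.89, 2.26], [0.02, 2.5], [-1.34, 4.48], [0, 2.73], [-2.66, 2.66]. Speed limits (rad/s): [2.39, 2.39, 2.79, 3.14, 3.14, 3.14].

## Interface

Orientations are given as a unit quaternion [w, x, y, z].
In Python, from bench import arm, eyes, models gives the robot as it stands. The module is installed in compiled form; this text tells all that it offers.
- The arm moves only by the tool jog_arm, never from a script. Its arguments are lists of equal length, an entry for each row: "delta_pos": the shift along the world's x, y, z in mm, a list of three; "delta_rot": the turn, a rotation vector about the world's x, y, z in rad, a list of three; "gripper": the gripper command: -1 is fully open, 1 is shut, values between are in proportion. In form: {"delta_pos": [[dx, dy, dz], ...], "delta_rot": [[ax, ay, az], ...], "gripper": [gripper, ...]}. A call has 1 to 8 rows; each row shifts and turns the commanded pose from where the row before left it; what a row does not reach is not made up. A row lasts 1/8 s, in which the tool goes at most 62.5 mm and 10.7 degrees, less where a joint would pass 70% of its speed; a pose out of reach is approached as far as the arm can. A call is refused whole if a number of a shift passes 62.5 or a number of a turn 0.188, either way. A call with a gripper value outside its range is refused whole. The fingers move at their own pace and stop on an object; "force" is the grip in N (left out, the last holds). Time passes only in rows, so rows that do not move let the fingers close. It gives the time, the measured TCP pose, the force, the opening and the grip force at its end, in the units of the state.
- arm.read_state(): the state, without advancing time (a new reading comes with each control period).
- eyes.read_camera(name): name is "side" or "top"; returns a dict with "frame" (420x560x3 uint8, red, green, blue), "camera_matrix" (3x3 intrinsics, pixels), "xyz" and "attitude" of the camera in the world. Camera axes: x right, y up, looking along -z (the intrinsics and any distortion apply to the point x, -y, -z); pixel columns grow to the right and rows downward; lengths in mm; the calibration is good to about 2 mm. A picture is of the moment at which its call begins. There is no depth.
- arm.close_job(): hands the job in; it is judged then, once.
Trained networks look in a picture, given as the dict that the camera call returned (one of the last four; its "shot" number tells which), for a name from the list of things; names that differ only in an ending like _2 or _b are one class to them, and where a whole thing is asked for, a point or a joint stands for the part that bears it (a point fixed in the world has none). Each returns a list of dicts, best first, with "conf" (0 to 1); they miss things now and then, are a little off and sometimes report something else, mostly with a low value. They report only what shows in the picture. A call takes as long as a camera call.
- models.masks_of(query, picture): "pixels" (420x560 bool, what is visible of it) and "position" ([column, row] in pixels, amid what is visible of it).
The state is a dict: "time_s": time; "qpos": joint angles; "joint_velocities": joint speeds; "joint_torque": joint torques, N m; "eef_pos": TCP position; "orientation": TCP orientation; "force": force on the tool from outside, world axes, zero at the start; "moment": the same for the moment, N m; "finger_gap": opening from 0.0 (shut) to 1.0 (fully open); "finger_force": force on a finger pad.
Only numpy, scipy, OpenCV 4.12 (cv2) and the standard library are available. Lean on these libraries where they do the work, as an engineer would, in place of code of your own. Each camera call takes 0.05 s, during which the arm holds its last target. There are 200 camera calls.

## Task

The dust cap of the red outlet on the decorating air station is leaking. Close the red valve: turn its knob clockwise until you feel it come onto its seat, then nip it up finger-tight (about half a newton metre, never wrench it, the washer is soft) and let go. Then press the red line's bleed button gently all the way down for about a second to empty the outlet and let it come up again; touch none of the other four lines and leave the other things on the bench where they are.

Things in the scene. Friction and masses are not known exactly. Their poses are not given: they have to be found in the camera images.
- station: air station: white compressor box 180 (x) x 296 (y) x 46 mm on rubber feet, fixed to the bench; origin at the centre of its underside, x to its back. Five valve slices stand on it in a row along y at a pitch of 52 mm, in any order of colours; a pressure gauge and a filter behind them reach to 90 mm above the bench.
- line_red: valve slice with the red knob and button: aluminium block 104 (x) x 50 (y) x 26 mm, origin at the centre of its underside, x to the back of the station, z up. Knob on a vertical axis at x = +22, y = 0 mm, its wing reaching 16 mm from the axis at any angle, top 76 mm above the origin; bleed button at x = -30, y = 0. The line to shut.
- line_yellow: valve slice with the yellow knob and button: aluminium block 104 (x) x 50 (y) x 26 mm, origin at the centre of its underside, x to the back of the station, z up. Knob on a vertical axis at x = +22, y = 0 mm, its wing reaching 16 mm from the axis at any angle, top 76 mm above the origin; bleed button at x = -30, y = 0. No part of it may be touched.
- line_green: valve slice with the green knob and button: aluminium block 104 (x) x 50 (y) x 26 mm, origin at the centre of its underside, x to the back of the station, z up. Knob on a vertical axis at x = +22, y = 0 mm, its wing reaching 16 mm from the axis at any angle, top 76 mm above the origin; bleed button at x = -30, y = 0. No part of it may be touched.
- line_blue: valve slice with the blue knob and button: aluminium block 104 (x) x 50 (y) x 26 mm, origin at the centre of its underside, x to the back of the station, z up. Knob on a vertical axis at x = +22, y = 0 mm, its wing reaching 16 mm from the axis at any angle, top 76 mm above the origin; bleed button at x = -30, y = 0. No part of it may be touched.
- line_black: valve slice with the black knob and button: aluminium block 104 (x) x 50 (y) x 26 mm, origin at the centre of its underside, x to the back of the station, z up. Knob on a vertical axis at x = +22, y = 0 mm, its wing reaching 16 mm from the axis at any angle, top 76 mm above the origin; bleed button at x = -30, y = 0. No part of it may be touched.
- knob_red: the red knob's turning part, origin on its axis low on the slice, z up. Clockwise seen from above (yaw falls) closes. About 0.06 N m of friction; after 0.4 to 2.2 rad it meets its seat, a soft washer: from there the torque climbs about 1.6 N m per rad. Where the seat lies differs each time and cannot be seen. Let go, a nipped knob springs back partly but stays on the seat.
- red_grip (a point): grip point on the red knob: on its axis, 12.5 mm below the wing's top, 109 mm above the bench. z up, x along the wing, which is 32 mm long (x), 11 mm thick (y), flat-sided; below it a round skirt of 30 mm diameter, its top 19.5 mm below this point. Next knobs' axes 52 mm away, so fingers have 35 mm of free radius; the blocks' tops lie 37 mm below. One or two grasps may be needed.
- yellow_tip (a point): top of the marked end of the yellow knob's wing, 16 mm from that knob's axis, 122 mm above the bench; shows how that knob stands
- green_tip (a point): top of the marked end of the green knob's wing, 16 mm from that knob's axis, 122 mm above the bench; shows how that knob stands
- blue_tip (a point): top of the marked end of the blue knob's wing, 16 mm from that knob's axis, 122 mm above the bench; shows how that knob stands
- black_tip (a point): top of the marked end of the black knob's wing, 16 mm from that knob's axis, 122 mm above the bench; shows how that knob stands
- bleed_red_top (a point): centre of the top of the red line's bleed button: round red cap of 19 mm diameter, its top 16 mm above the block (88 mm above the bench), inside a dark ring of 35 mm, 52 mm in front of the red knob's axis; pressed straight down
- bleed_red (a joint): travel of the red bleed button in m: 0 up, 0.006 fully down; spring-loaded, 2 N at first, 6 N when fully down
- sugar_shaker: steel sugar shaker, 68 mm diameter, 106 mm high, loose; origin at the centre of its underside; not to be disturbed
- jam_jar: jam jar with white lid, 76 mm diameter, 92 mm high, loose; origin at the centre of its underside; not to be disturbed
- measure_1: steel measuring cup with wire handle, 72 x 99 x 57 mm, loose; origin under the cup; not to be disturbed

How it is judged (in metres and radians):
On the way, in this order (a step that is already met when the one before it is completed fails the run):
1. the red valve is turned onto its seat and nipped up: at least 0.2 N m on the seat (contact force between knob_red_c2 and anything else above 10 N), for 0.2 s.
2. the red knob has been let go and stays on its seat (contact force between knob_red_c2 and anything else above 1 N and contact force between the fingers and line_red below 0.1 N), for 0.2 s.
3. the red bleed button is held down (at least 4 of its 6 mm) for half a second with the valve still on its seat (value of joint bleed_red above 0.004 m and contact force between knob_red_c2 and anything else above 1 N), for 0.5 s.
At the end, for the whole second after the job is handed in: The red valve still rests on its seat (at least 0.02 N m on it), the red bleed button is up again (within 1 mm), and the other four knobs stand where they were (contact force between knob_red_c2 and anything else above 1 N and value of joint bleed_red below 0.001 m and distance of each of yellow_tip, green_tip, blue_tip, black_tip from where it was at the start of the episode below 0.003 m); the robot touches nothing.
It fails at once if the red valve is overtightened: more than 0.9 N m on its seat (contact force between knob_red_c2 and anything else above 45 N).
It fails at once if one of the other four lines (knob, button or block) is touched with more than 0.5 N (contact force between any of the arm, the fingers and line_yellow above 0.5 N or contact force between any of the arm, the fingers and line_green above 0.5 N or contact force between any of the arm, the fingers and line_blue above 0.5 N or contact force between any of the arm, the fingers and line_black above 0.5 N).
It fails at once if the bleed button is pressed with more than 30 N (value of joint bleed_red above 0.003 m and contact force between the fingers and line_red above 30 N).
It fails at once if the shaker, the jam jar or the measuring cup is shifted by more than 10 mm (distance of any of sugar_shaker, jam_jar, measure_1 from where it was at the start of the episode above 0.01 m).
It also fails if it takes over 64 s, if anything falls off the work surface, if the arm or the gripper's body presses on something with over 40 N, if the wrist force passes 120 N, or if a joint passes its speed limit or range.

## Working session

There is one attempt and no reset: what is moved stays moved. The work goes in short steps, Python scripts to look and compute and a tool call to move; the robot and the scene stay as the last step left them, time stands still between calls to the robot, and variables do not carry over. Pictures are saved under pics/ and viewed, at most 10 in all, crops included, and the job is handed in when it is done.

Besides the shell and the picture viewer there is one more tool, called after "Request:" in YAML: its name, and indented under it one key for each argument. jog_arm: Moves the arm, as the interface text tells. Its arguments: {"type":"object","properties":{"delta_pos":{"type":"array"},"delta_rot":{"type":"array"},"gripper":{"type":"array"},"force":{"type":"number"}},"required":["delta_pos","delta_rot","gripper"]}

```bash
mkdir -p pics; cat > h.py <<'E'
import numpy as np, cv2
from scipy.spatial.transform import Rotation as R
from bench import arm, eyes, models
def rot(p):
    q=p["attitude"]; return R.from_quat([q[1],q[2],q[3],q[0]]).as_matrix()
def ray(p,uv,z):
    K=np.array(p["camera_matrix"]); d=np.linalg.inv(K)@[uv[0],uv[1],1]; d=rot(p)@(d*[1,-1,-1]); c=np.array(p["xyz"])
    return c+d*(z-c[2])/d[2]
def proj(p,X):
    c=rot(p).T@(np.array(X)-p["xyz"])*[1,-1,-1]; u=np.array(p["camera_matrix"])@c; return u[:2]/u[2]
E
python3 - <<'E'
from h import *
print(arm.read_state())
for n in("top","side"):
    p=eyes.read_camera(n); cv2.imwrite(f"pics/{n}0.png",p["frame"][:,:,::-1]); print(n,[k for k in p],p["xyz"],p["attitude"],p["camera_matrix"])
    for q,z in(("knob_red",115),("bleed_red",88),("line_red",72),("line_yellow",72),("line_green",72),("line_blue",72),("line_black",72),("station",46),("sugar_shaker",106),("jam_jar",92),("measure_1",57)):
        for m in models.masks_of(q,p)[:2]: print(q,round(m["conf"],2),np.round(m["position"]),m["pixels"].sum(),np.round(ray(p,m["position"],z)))
E
```

```text
{'time_s': 0.0, 'qpos': array([-1.41641956e+00,  1.31126697e-01,  1.48928443e+00,  1.89114727e-06,
        1.52301636e+00, -8.54098404e-02]), 'joint_velocities': array([ 0.00081966,  0.00082081, -0.00146041, -0.00168477,  0.0005112 ,
        0.00086596]), 'joint_torque': array([-3.24246803e-04, -5.59849334e+01, -4.91752231e+01,  7.67655065e-02,
        3.54820210e-02, -1.76027061e-04]), 'eef_pos': array([ 142.43173729, -582.30165025,  242.60518062]), 'orientation': array([-9.16902974e-04,  9.92820991e-01,  1.19606181e-01, -3.06855135e-05]), 'force': array([ 0.27672482,  0.55298024, -0.57736347]), 'moment': array([-0.01442552,  0.02786918,  0.05118767]), 'finger_force': 0.0, 'finger_gap': 0.9987450549913427}
top ['frame', 'camera_matrix', 'xyz', 'attitude', 'shot'] [ 406.62299212  108.18872968 1076.64140793] [ 0.71600821  0.01816096 -0.02820038 -0.69728557] [[508.93563781   0.         282.04796777]
 [  0.         508.93563781 211.75259224]
 [  0.           0.           1.        ]]
knob_red 0.49 [346. 165.] 207 [562. -24. 115.]
line_red 0.65 [350. 180.] 1495 [540. -39.  72.]
line_yell
[... 767 characters left out ...]
75303308]
 [  0.           0.           1.        ]]
knob_red 0.64 [350. 237.] 295 [557. -76. 115.]
bleed_red 0.48 [322. 249.] 71 [512. -55.  88.]
line_red 0.68 [333. 247.] 1245 [548. -23.  72.]
line_yellow 0.62 [321. 241.] 1109 [535.   7.  72.]
line_green 0.69 [349. 265.] 1276 [545. -98.  72.]
line_blue 0.67 [407. 276.] 264 [ 622. -160.   72.]
line_blue 0.65 [369. 278.] 1561 [ 559. -147.   72.]
line_black 0.57 [384. 291.] 1747 [ 561. -192.   72.]
station 0.97 [396. 307.] 6085 [ 579. -202.   46.]
sugar_shaker 0.87 [217. 220.] 1337 [348.  91. 106.]
jam_jar 0.94 [273. 196.] 1032 [504. 236.  92.]
measure_1 0.69 [244. 208.] 708 [441. 269.  57.]
measure_1 0.36 [367. 277.] 1466 [ 569. -120.   57.]
```

```bash
python3 - <<'E'
import cv2
a=cv2.imread("pics/top0.png")[90:240,280:480]; cv2.imwrite("pics/topc.png",cv2.resize(a,(800,600),interpolation=cv2.INTER_CUBIC))
a=cv2.imread("pics/side0.png")[170:350,280:480]; cv2.imwrite("pics/sidec.png",cv2.resize(a,None,fx=3.3,fy=3.3,interpolation=cv2.INTER_CUBIC))
E
```

```text
(no output)
```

View pics/topc.png

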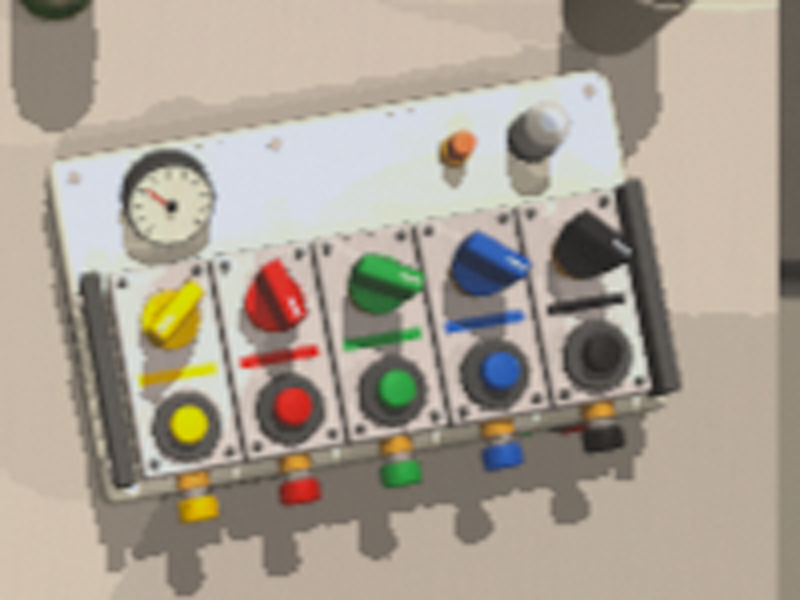

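View pics/sidec.png

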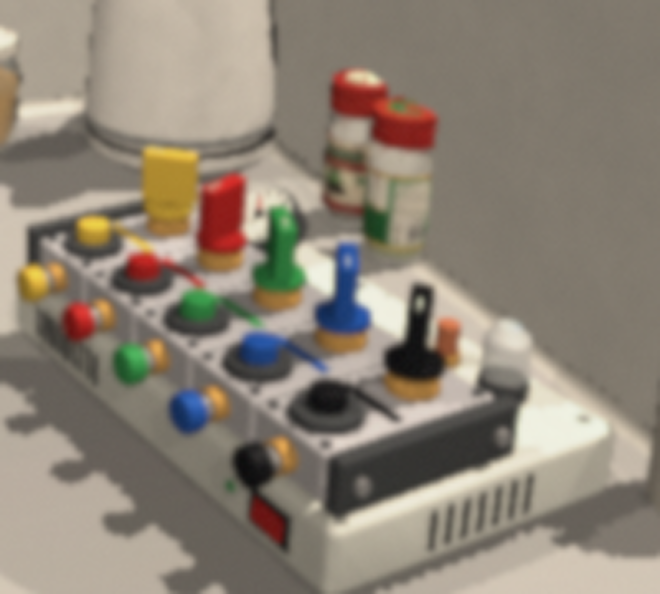

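View pics/top0.png

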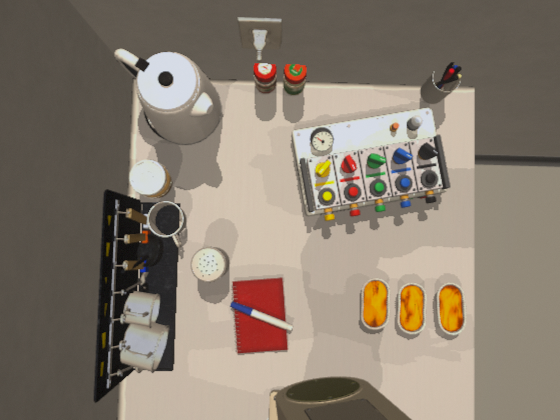

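The top crop shows the slices in the order yellow, red, green, blue, black from left to right. The red button is at about (353, 192) in the full image and the red knob at about (348, 165), with its wing running upper-left to lower-right. Next I fit the row pose and the wing yaw.

```bash
cat > fit.py <<'E'
from h import *
from scipy.optimize import minimize
P={n:eyes.read_camera(n) for n in("top","side")}
guess={"top":{"yellow":(189,425),"red":(293,407),"green":(398,387),"blue":(502,370)},"side":{"yellow":(95,230),"red":(143,265),"green":(198,302),"blue":(258,350)}}
hs={"yellow":(20,33),"red":(0,6),"green":(45,85),"blue":(100,125)}
off={"top":(280,90,4),"side":(280,170,3.3)}; idx={"yellow":2,"red":1,"green":0,"blue":-1}
def cmask(p,c):
    h=cv2.cvtColor(p["frame"],cv2.COLOR_RGB2HSV).astype(int); H=h[...,0]; lo,hi=hs[c]
    m=(H>=lo)&(H<=hi)
    if c=="red": m|=H>174
    return m&(h[...,1]>130)&(h[...,2]>60)
obs=[]
for n,p in P.items():
    for c,g in guess[n].items():
        k=off[n]; g=np.array(g)/k[2]+k[:2]
        l,cc=cv2.connectedComponents(cmask(p,c).astype(np.uint8))
        ys,xs=np.where(cc>0); i=np.argmin((xs-g[0])**2+(ys-g[1])**2); M=cc==cc[ys[i],xs[i]]; ys,xs=np.where(M)
        obs.append((n,c,np.array([xs.mean(),ys.mean()]),M.sum()))
        print(n,c,obs[-1][2].round(1),M.sum(),ray(p,obs[-1][2],86).round(1))
def bt(v,c,z=85.5): # v: x,y of red button, yaw
    return [v[0]-np.sin(v[2])*52*(idx[c]-1),v[1]+np.cos(v[2])*52*(idx[c]-1),z]
for cams in(("top",),("side",),("top","side")):
    f=lambda v:sum(np.sum((proj(P[n],bt(v,c))-u)**2) for n,c,u,_ in obs if n in cams)
    r=minimize(f,[512,-45,.17],method="Nelder-Mead",options=dict(xatol=1e-3,fatol=1e-4,maxiter=2000)); print(cams,r.x.round(3),r.fun)
    v=r.x; ax=v[:2]+52*np.array([np.cos(v[2]),np.sin(v[2])]); print(" axis",ax.round(1))
    def hull(p,pts,im): cv2.fillConvexPoly(im,cv2.convexHull(np.round([proj(p,q)*16 for q in pts]).astype(np.int32)),1,shift=4)
    def model(p,w):
        im=np.zeros((420,560),np.uint8); R2=np.array([[np.cos(w[2]),-np.sin(w[2])],[np.sin(w[2]),np.cos(w[2])]])
        hull(p,[[*(w[:2]+R2@[a,b]),z] for a in(-16,16) for b in(-5.5,5.5) for z in(89,121.5)],im)
        hull(p,[[w[0]+15*np.cos(t),w[1]+15*np.sin(t),z] for t in np.arange(0,6.28,.3) for z in(80,89.5)],im); return im>0
    tot={}
    for n in cams:
        p=P[n]; l,cc=cv2.connectedComponents(cmask(p,"red").astype(np.uint8)); u=np.round(proj(p,[*ax,105])).astype(int)
        tot[n]=cc==cc[u[1],u[0]]
    g=lambda w:-sum((model(P[n],w)&tot[n]).sum()/(model(P[n],w)|tot[n]).sum() for n in cams)
    best=min(((g([*ax,t]),t) for t in np.arange(-1,2.14,.05)));
    r=minimize(g,[*ax,best[1]],method="Nelder-Mead",options=dict(initial_simplex=[[*ax,best[1]],[ax[0]+3,ax[1],best[1]],[ax[0],ax[1]+3,best[1]],[*ax,best[1]+.15]]))
    print(" yaw",best, "free fit",r.x.round(2),r.fun)
print({n:m.sum() for n,m in tot.items()})
E
python3 fit.py
```

```text
top yellow [326.7 195.6] 78 [505.8   8.5  86. ]
top red [352.8 191.2] 75 [516.  -42.6  86. ]
top green [378.8 186.8] 63 [526.1 -93.6  86. ]
top blue [404.6 182.2] 69 [ 536.5 -144.4   86. ]
side yellow [307.9 239.2] 81 [503.9  -4.4  86. ]
side red [323.6 250.5] 79 [514.2 -57.6  86. ]
side green [339.6 262.3] 57 [ 523.3 -107.3   86. ]
side blue [358.6 275.3] 89 [ 534.2 -157.3   86. ]
('top',) [ 5.16049e+02 -4.26340e+01  1.98000e-01] 0.01047168738058428
 axis [567.  -32.4]
 yaw (np.float64(-0.7327935222672065), np.float64(0.6000000000000014)) free fit [567.34 -32.38   0.61] -0.7387755102040816
('side',) [ 5.14314e+02 -5.51760e+01  1.93000e-01] 0.5035344844903612
 axis [565.4 -45.2]
 yaw (np.float64(-0.6881720430107527), np.float64(0.8500000000000016)) free fit [565.9  -40.39   0.79] -0.743801652892562
('top', 'side') [ 5.16812e+02 -4.57830e+01  1.98000e-01] 40.288813158609905
 axis [567.8 -35.6]
 yaw (np.float64(-1.427410175461203), np.float64(0.7500000000000016)) free fit [568.1  -35.59   0.77] -1.450150655795817
{'top': np.int64(181), 'side': np.int64(271)}
```

Request:
jog_arm:
  delta_pos:
    - [26,34,0]
    - [26,34,0]
    - [26,34,0]
    - [26,34,0]
    - [26,34,0]
    - [26,34,0]
    - [26,34,0]
    - [26,34,0]
  delta_rot:
    - [0,0,0.18]
    - [0,0,0.18]
    - [0,0,0.18]
    - [0,0,0.18]
    - [0,0,0.18]
    - [0,0,0.18]
    - [0,0,0.18]
    - [0,0,0.18]
  gripper: [0.48,0.48,0.48,0.48,0.48,0.48,0.48,0.48]
  force: 40

```text
time_s: 2.3
eef_pos: [351.3, -309.7, 243.9]
orientation: [0.0, 0.665, 0.747, -0.0]
force: [0.6, -0.3, 0.4]
finger_gap: 0.263
finger_force: 0.0
```

Request:
jog_arm:
  delta_pos:
    - [26,34,0]
    - [26,34,0]
    - [26,34,0]
    - [26,34,0]
    - [26,34,0]
    - [26,34,0]
    - [26,34,0]
    - [26,34,0]
  delta_rot:
    - [0,0,0.18]
    - [0,0,0.18]
    - [0,0,0.18]
    - [0,0,0.18]
    - [0,0,0.18]
    - [0,0,0.18]
    - [0,0,0.18]
    - [0,0,0.18]
  gripper: [0.48,0.48,0.48,0.48,0.48,0.48,0.48,0.48]

```text
time_s: 3.3
eef_pos: [559.3, -37.6, 243.8]
orientation: [0.0, 0.008, 1.0, -0.0]
force: [-0.1, 0.2, 0.2]
finger_gap: 0.26
finger_force: 0.0
```

Request:
jog_arm:
  delta_pos:
    - [9,4,-10]
    - [0,0,-10]
    - [0,0,-10]
    - [0,0,-10]
    - [0,0,-10]
    - [0,0,0]
  delta_rot:
    - [0,0,0.18]
    - [0,0,0.18]
    - [0,0,0.18]
    - [0,0,0.13]
    - [0,0,0]
    - [0,0,0]
  gripper: [0.48,0.48,0.48,0.48,0.48,0.48]

```text
time_s: 4.05
eef_pos: [566.9, -34.8, 192.6]
orientation: [-0.001, -0.317, 0.948, 0.0]
force: [-0.0, -0.2, -0.3]
finger_gap: 0.259
finger_force: 0.0
```

```bash
python3 - <<'E'
from h import *
s=arm.read_state(); T=np.array(s["eef_pos"]); q=s["orientation"]; M=R.from_quat([q[1],q[2],q[3],q[0]]).as_matrix(); g=s["finger_gap"]*93/2
p=eyes.read_camera("side"); im=p["frame"][:,:,::-1].copy(); c=(270,120)
big=cv2.resize(im[120:300,270:470],None,fx=3.3,fy=3.3,interpolation=cv2.INTER_CUBIC)
def dot(X,col):
    u=proj(p,X); cv2.circle(big,tuple(np.round((u-c+.5)*3.3).astype(int)),2,col,-1)
for sy in(1,-1):
    for wx in(-7.5,7.5):
        for y in(g,g+17.5): dot(T+M@[wx,sy*y,25],(255,0,255))
for y in(0,):dot(T+M@[0,0,25],(0,255,255))
for v in((567,-32.4),(565.9,-40.4)): dot([*v,121.5],(255,255,255))
for v in((516,-42.6),(514.3,-55)): dot([*v,88],(255,255,255))
cv2.imwrite("pics/side1.png",big); print(s["qpos"],T,s["moment"])
p=eyes.read_camera("top"); im=p["frame"][:,:,::-1]; cv2.imwrite("pics/top1.png",cv2.resize(im[60:260,240:500],None,fx=3,fy=3))
E
```

```text
[-1.51520612e-01  7.49687179e-02  1.64123444e+00  3.00460768e-05
  1.42722709e+00 -2.36749204e+00] [566.88100037 -34.75356742 192.57203279] [ 0.14805236 -0.10831729 -0.00613378]
```

View pics/side1.png

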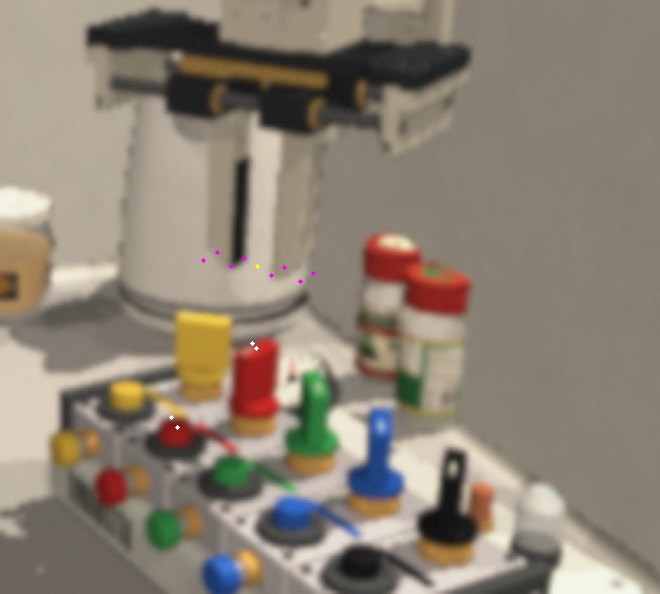

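View pics/top1.png

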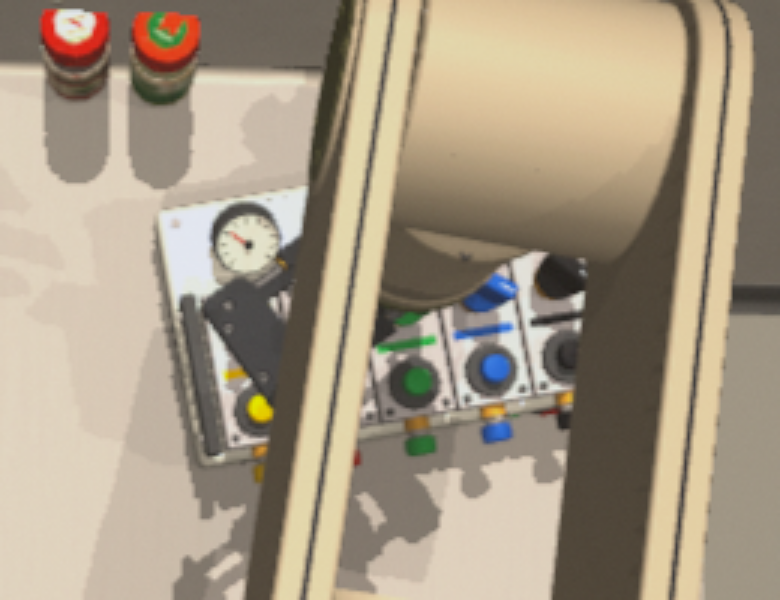

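The finger tips appear at about (228, 262) and (295, 278) in the crop, where the projection puts them, so the side camera agrees with the arm. The top view shows a corner of the gripper plate at (308, 163), which I can use to check the top camera.

```bash
python3 - <<'E'
from h import *
s=arm.read_state(); T=np.array(s["eef_pos"]); q=s["orientation"]; M=R.from_quat([q[1],q[2],q[3],q[0]]).as_matrix()
p=eyes.read_camera("top")
for z in(-59,-70):
  for sy in (94,):
    print(z,[proj(p,T+M@[x,sy,z]).round(1) for x in(-37.5,37.5)])
im=p["frame"][:,:,::-1]; b=cv2.resize(im[140:210,295:365],None,fx=8,fy=8,interpolation=cv2.INTER_CUBIC)
for z,c in((-59,(0,0,255)),(-70,(255,0,255))):
  for x in(-37.5,37.5): cv2.circle(b,tuple(np.round((proj(p,T+M@[x,94,z])-[295,140]+.5)*8).astype(int)),4,c,-1)
p2=eyes.read_camera("side"); i2=p2["frame"][:,:,::-1]; b2=cv2.resize(i2[175:215,325:355],None,fx=14,fy=14,interpolation=cv2.INTER_CUBIC)
i3=cv2.resize(i2[180:215,330:365],(560,560),interpolation=cv2.INTER_CUBIC)
g=s["finger_gap"]*93/2
b3=cv2.resize(i2[170:240,320:370],(400,560),interpolation=cv2.INTER_CUBIC)
for sy in(1,-1):
  for wx in(-7.5,7.5):
    for y in(g,g+17.5): cv2.circle(b3,tuple(np.round((proj(p2,T+M@[wx,sy*y,25])-[320,170]+.5)*8).astype(int)),3,(255,0,255),-1)
W=np.array([.788,0]) 
cv2.imwrite("pics/chk.png",cv2.resize(np.hstack([b,b3]),(800,467)))
E
```

```text
-59 [array([304.4, 163.5]), array([331.3, 200.7])]
-70 [array([304.8, 162.4]), array([332. , 200.1])]
```

View pics/chk.png

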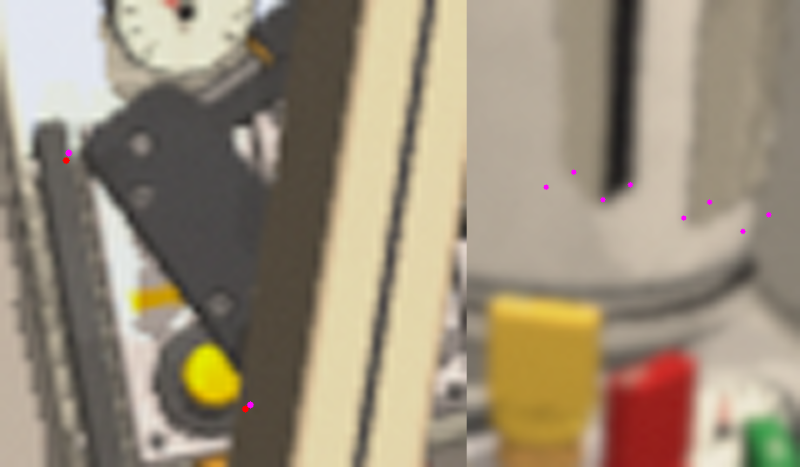

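Request:
jog_arm:
  delta_pos:
    - [0,0,-14]
    - [0,0,-14]
    - [0,-1,-12]
    - [0,0,0]
  delta_rot:
    - [0,0,0]
    - [0,0,0]
    - [0,0,0]
    - [0,0,0]
  gripper: [0.48,0.48,0.48,0.48]

```text
time_s: 4.75
eef_pos: [566.3, -35.7, 151.6]
orientation: [-0.001, -0.318, 0.948, 0.001]
force: [-1.4, 0.6, 0.2]
finger_gap: 0.257
finger_force: 0.0
```

```bash
python3 - <<'E'
from h import *
s=arm.read_state(); T=np.array(s["eef_pos"]); print(T,s["force"])
p=eyes.read_camera("side"); i=p["frame"][:,:,::-1]; cv2.imwrite("pics/side2.png",cv2.resize(i[185:265,310:390],(600,600),interpolation=cv2.INTER_CUBIC))
E
```

```text
[566.3148923  -35.73678902 151.57754291] [-1.35172884  0.55311246  0.20365154]
```

View pics/side2.png

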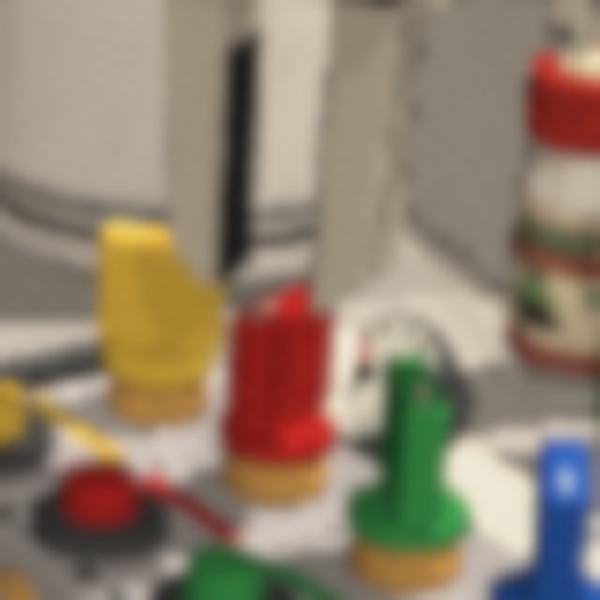

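The wing top is centred between the fingers in the side view, at about (280, 293) against a finger midpoint at about (279, 298). I'm going down.

Request:
jog_arm:
  delta_pos:
    - [0,1,-5]
    - [0,0,-5]
    - [0,0,-5]
    - [0,0,-5]
    - [0,0,0]
  delta_rot:
    - [0,0,0]
    - [0,0,0]
    - [0,0,0]
    - [0,0,0]
    - [0,0,0]
  gripper: [0.48,0.48,0.48,0.48,0.48]

```text
time_s: 5.42
eef_pos: [567.1, -34.8, 133.0]
orientation: [-0.0, -0.318, 0.948, 0.0]
force: [0.4, 0.5, -0.2]
finger_gap: 0.263
finger_force: 0.0
```

Request:
jog_arm:
  delta_pos:
    - [0,0,-5]
    - [0,0,-5]
    - [0,0,-4]
    - [0,0,0]
  delta_rot:
    - [0,0,0]
    - [0,0,0]
    - [0,0,0]
    - [0,0,0]
  gripper: [0.48,0.48,0.48,0.48]

```text
time_s: 5.92
eef_pos: [567.1, -34.8, 119.1]
orientation: [-0.0, -0.318, 0.948, 0.0]
force: [-0.6, -0.3, 0.1]
finger_gap: 0.259
finger_force: 0.0
```

Request:
jog_arm:
  delta_pos:
    - [0,0,0]
    - [0,0,0]
    - [0,0,0]
    - [0,0,0]
    - [0,0,0]
  delta_rot:
    - [0,0,0]
    - [0,0,0]
    - [0,0,0]
    - [0,0,0]
    - [0,0,0]
  gripper: [0.65,0.8,1,1,1]
  force: 15

```text
time_s: 6.55
eef_pos: [567.5, -34.8, 119.9]
orientation: [0.0, -0.318, 0.948, 0.0]
force: [-1.4, 1.4, 3.6]
finger_gap: 0.118
finger_force: 15.0
```

```bash
python3 -c "
from h import *
s=arm.read_state()
for k in('qpos','eef_pos','orientation','force','moment','finger_gap','finger_force','joint_torque'):print(k,np.round(s[k],3))"
```

```text
qpos [-0.151  0.139  1.71   0.     1.292 -2.37 ]
eef_pos [567.546 -34.773 119.851]
orientation [ 0.    -0.318  0.948  0.   ]
force [-1.397  1.442  3.561]
moment [0.233 0.251 0.034]
finger_gap 0.118
finger_force 14.972
joint_torque [-3.9000e-01 -5.1923e+01 -4.5708e+01 -2.4300e-01 -8.0600e-01  5.0000e-03]
```

```bash
cat > st.py <<'E'
from h import *
s=arm.read_state(); q=s["orientation"]; M=R.from_quat([q[1],q[2],q[3],q[0]]).as_matrix()
print("t",round(s["time_s"],2),"yaw",round(np.arctan2(-M[0,1],M[1,1])%(2*np.pi),3),"q6",round(s["qpos"][5],3),"tq6",round(s["joint_torque"][5],3),"F",np.round(s["force"],1),"M",np.round(s["moment"],3),"gap",round(s["finger_gap"]*93,2),"gf",round(s["finger_force"],1),"pos",np.round(s["eef_pos"],1))
E
python3 st.py
```

```text
t 6.55 yaw 0.648 q6 -2.37 tq6 0.005 F [-1.4  1.4  3.6] M [0.233 0.251 0.034] gap 10.98 gf 15.0 pos [567.5 -34.8 119.9]
```

Request:
jog_arm:
  delta_pos:
    - [0,0,0]
    - [0,0,0]
    - [0,0,0]
    - [0,0,0]
    - [0,0,0]
  delta_rot:
    - [0,0,0]
    - [0,0,-0.05]
    - [0,0,-0.05]
    - [0,0,-0.1]
    - [0,0,-0.1]
  gripper: [1,1,1,1,1]
  force: 45

```text
time_s: 7.18
eef_pos: [567.5, -34.7, 119.9]
orientation: [-0.0, -0.172, 0.985, 0.0]
force: [-3.4, 1.1, 4.4]
finger_gap: 0.115
finger_force: 45.0
```

```bash
python3 st.py
```

```text
t 7.17 yaw 0.345 q6 -2.067 tq6 -1.622 F [-3.4  1.1  4.4] M [0.37  0.412 0.049] gap 10.7 gf 45.0 pos [567.5 -34.7 119.9]
```

Request:
jog_arm:
  delta_pos:
    - [0,0,0]
    - [0,0,0]
    - [0,0,0]
    - [0,0,0]
  delta_rot:
    - [0,0,-0.1]
    - [0,0,-0.1]
    - [0,0,-0.1]
    - [0,0,0]
  gripper: [1,1,1,1]

```text
time_s: 7.68
eef_pos: [567.5, -34.6, 119.9]
orientation: [-0.0, -0.024, 1.0, 0.0]
force: [-3.0, 2.4, 5.2]
finger_gap: 0.115
finger_force: 45.0
```

```bash
python3 st.py
```

```text
t 7.67 yaw 0.049 q6 -1.771 tq6 1.068 F [-3.   2.4  5.2] M [ 0.518  0.475 -0.063] gap 10.71 gf 45.0 pos [567.5 -34.6 119.9]
```

Request:
jog_arm:
  delta_pos:
    - [0,0,0]
    - [0,0,0]
    - [0,0,0]
    - [0,0,0]
  delta_rot:
    - [0,0,-0.1]
    - [0,0,-0.1]
    - [0,0,-0.1]
    - [0,0,0]
  gripper: [1,1,1,1]

```text
time_s: 8.18
eef_pos: [567.5, -34.5, 119.8]
orientation: [-0.0, 0.125, 0.992, 0.0]
force: [-3.3, 3.1, 5.1]
finger_gap: 0.112
finger_force: 45.0
```

```bash
python3 st.py
```

```text
t 8.18 yaw 6.033 q6 -1.472 tq6 0.81 F [-3.3  3.1  5.1] M [ 0.633  0.45  -0.088] gap 10.44 gf 45.0 pos [567.5 -34.5 119.8]
```

Request:
jog_arm:
  delta_pos:
    - [0,0,0]
    - [0,0,0]
    - [0,0,0]
    - [0,0,0]
  delta_rot:
    - [0,0,-0.1]
    - [0,0,-0.1]
    - [0,0,-0.1]
    - [0,0,0]
  gripper: [1,1,1,1]

```text
time_s: 8.68
eef_pos: [567.6, -34.3, 119.9]
orientation: [-0.0, 0.272, 0.962, 0.0]
force: [-2.8, 4.1, 5.1]
finger_gap: 0.113
finger_force: 45.0
```

```bash
python3 st.py
```

```text
t 8.68 yaw 5.733 q6 -1.172 tq6 0.81 F [-2.8  4.1  5.1] M [ 0.649  0.383 -0.037] gap 10.54 gf 45.0 pos [567.6 -34.3 119.9]
```

Request:
jog_arm:
  delta_pos:
    - [-0.5,0.7,0]
    - [0,0,0]
    - [0,0,0]
    - [0,0,0]
  delta_rot:
    - [0,0,-0.1]
    - [0,0,-0.1]
    - [0,0,-0.1]
    - [0,0,0]
  gripper: [1,1,1,1]

```text
time_s: 9.18
eef_pos: [567.6, -34.2, 119.9]
orientation: [0.001, 0.412, 0.911, 0.0]
force: [0.7, 1.6, 2.5]
finger_gap: 0.113
finger_force: 45.0
```

```bash
python3 st.py
```

```text
t 9.18 yaw 5.434 q6 -0.872 tq6 1.037 F [0.7 1.6 2.5] M [ 0.221 -0.25  -0.015] gap 10.49 gf 45.0 pos [567.6 -34.2 119.9]
```

Request:
jog_arm:
  delta_pos:
    - [0,0,0]
    - [0,0,0]
    - [0,0,0]
    - [0,0,0]
  delta_rot:
    - [0,0,-0.1]
    - [0,0,-0.1]
    - [0,0,-0.1]
    - [0,0,0]
  gripper: [1,1,1,1]

```text
time_s: 9.68
eef_pos: [567.7, -34.1, 119.9]
orientation: [0.001, 0.543, 0.84, 0.0]
force: [2.8, 1.8, 1.6]
finger_gap: 0.115
finger_force: 45.0
```

```bash
python3 st.py
```

```text
t 9.68 yaw 5.135 q6 -0.573 tq6 1.025 F [2.8 1.8 1.6] M [ 0.246 -0.601 -0.091] gap 10.68 gf 45.0 pos [567.7 -34.1 119.9]
```

Request:
jog_arm:
  delta_pos:
    - [0,0,0]
    - [0,0,0]
    - [0,0,0]
    - [0,0,0]
  delta_rot:
    - [0,0,-0.1]
    - [0,0,-0.1]
    - [0,0,-0.1]
    - [0,0,0]
  gripper: [1,1,1,1]

```text
time_s: 10.18
eef_pos: [567.8, -34.1, 119.9]
orientation: [0.001, 0.662, 0.749, 0.001]
force: [4.7, 1.8, 0.7]
finger_gap: 0.114
finger_force: 45.0
```

```bash
python3 st.py
```

```text
t 10.18 yaw 4.836 q6 -0.274 tq6 1.141 F [4.7 1.8 0.7] M [ 0.273 -1.102  0.028] gap 10.58 gf 45.0 pos [567.8 -34.1 119.9]
```

Request:
jog_arm:
  delta_pos:
    - [0.5,0,0]
    - [0,0,0]
    - [0,0,0]
    - [0,0,0]
  delta_rot:
    - [0,0,-0.05]
    - [0,0,-0.05]
    - [0,0,-0.05]
    - [0,0,0]
  gripper: [1,1,1,1]

```text
time_s: 10.68
eef_pos: [567.9, -34.1, 119.9]
orientation: [0.0, 0.716, 0.698, 0.0]
force: [2.6, 2.3, 2.3]
finger_gap: 0.117
finger_force: 45.1
```

```bash
python3 st.py
```

```text
t 10.68 yaw 4.686 q6 -0.124 tq6 0.77 F [2.6 2.3 2.3] M [ 0.246 -0.836  0.272] gap 10.89 gf 45.1 pos [567.9 -34.1 119.9]
```

Request:
jog_arm:
  delta_pos:
    - [0,0,0]
    - [0,0,0]
    - [0,0,0]
    - [0,0,0]
  delta_rot:
    - [0,0,-0.05]
    - [0,0,-0.05]
    - [0,0,0]
    - [0,0,0]
  gripper: [1,1,1,1]

```text
time_s: 11.18
eef_pos: [567.9, -34.1, 119.9]
orientation: [0.0, 0.751, 0.66, 0.0]
force: [5.2, 2.5, 2.2]
finger_gap: 0.118
finger_force: 45.2
```

```bash
python3 st.py
```

```text
t 11.18 yaw 4.584 q6 -0.022 tq6 0.403 F [5.2 2.5 2.2] M [ 0.252 -1.12   0.48 ] gap 10.94 gf 45.2 pos [567.9 -34.1 119.9]
```

Request:
jog_arm:
  delta_pos:
    - [0,0,0]
    - [0,0,0]
    - [0,0,0]
    - [0,0,0]
  delta_rot:
    - [0,0,-0.04]
    - [0,0,0]
    - [0,0,0]
    - [0,0,0]
  gripper: [1,1,1,1]

```text
time_s: 11.68
eef_pos: [567.9, -34.1, 119.9]
orientation: [0.0, 0.764, 0.645, 0.0]
force: [4.4, 3.1, 1.2]
finger_gap: 0.114
finger_force: 45.3
```

```bash
python3 st.py
```

```text
t 11.68 yaw 4.544 q6 0.018 tq6 0.489 F [4.4 3.1 1.2] M [ 0.239 -1.182  0.518] gap 10.58 gf 45.3 pos [567.9 -34.1 119.9]
```

Request:
jog_arm:
  delta_pos:
    - [0,0,0]
    - [0,0,0]
    - [0,0,0]
    - [0,0,0]
    - [0,0,0]
  delta_rot:
    - [0,0,0]
    - [0,0,0]
    - [0,0,0]
    - [0,0,0]
    - [0,0,0]
  gripper: [0.36,0.36,0.36,0.36,0.36]

```text
time_s: 12.3
eef_pos: [567.3, -34.2, 119.5]
orientation: [-0.0, 0.765, 0.644, -0.0]
force: [-0.7, 0.1, -0.5]
finger_gap: 0.321
finger_force: 0.0
```

```bash
python3 st.py
```

```text
t 12.3 yaw 4.541 q6 0.021 tq6 -0.004 F [-0.7  0.1 -0.5] M [-0.073 -0.077  0.016] gap 29.81 gf 0.0 pos [567.3 -34.2 119.5]
```

Request:
jog_arm:
  delta_pos:
    - [0,0,10]
    - [0,0,15]
    - [0,0,20]
    - [-25,-5,0]
    - [-25,-5,0]
    - [0,0,0]
  delta_rot:
    - [0,0,0]
    - [0,0,0]
    - [0,0,0]
    - [0,0,0]
    - [0,0,0]
    - [0,0,0]
  gripper: [0.36,0.36,0.36,1,1,1]
  force: 10

```text
time_s: 13.05
eef_pos: [517.2, -44.4, 166.2]
orientation: [0.001, 0.765, 0.644, 0.0]
force: [-0.7, -0.1, -0.2]
finger_gap: 0.045
finger_force: 0.0
```

```bash
python3 - <<'E'
exec(open("st.py").read())
p=eyes.read_camera("side"); i=p["frame"][:,:,::-1]; cv2.imwrite("pics/side3.png",cv2.resize(i[190:270,290:370],(600,600),interpolation=cv2.INTER_CUBIC))
E
```

```text
t 13.05 yaw 4.541 q6 -0.013 tq6 -0.189 F [-0.7 -0.1 -0.2] M [-0.008 -0.104  0.053] gap 4.2 gf 0.0 pos [517.2 -44.4 166.2]
```

View pics/side3.png

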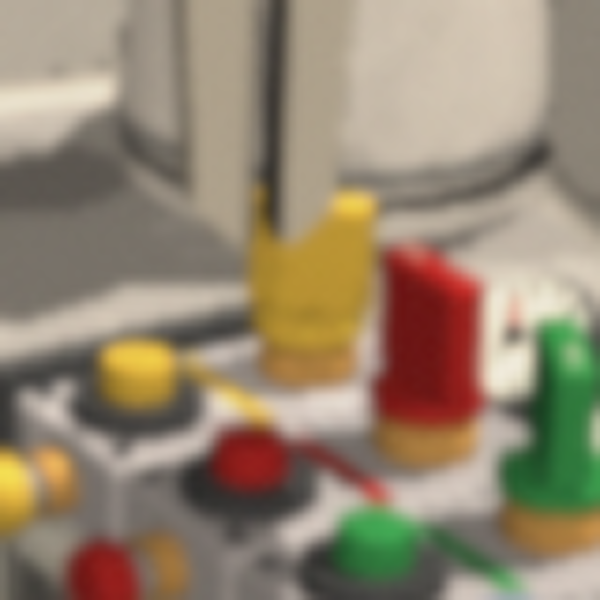

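The red wing has turned, and the closed tips at about (265, 228) stand over the red button at (250, 440). I'm going down to it.

Request:
jog_arm:
  delta_pos:
    - [0,0,-14]
    - [0,0,-14]
    - [0,0,-12]
    - [0,0,-6]
    - [0,0,0]
    - [0,0,-3]
    - [0,0,0]
  delta_rot:
    - [0,0,0]
    - [0,0,0]
    - [0,0,0]
    - [0,0,0]
    - [0,0,0]
    - [0,0,0]
    - [0,0,0]
  gripper: [1,1,1,1,1,1,1]

```text
time_s: 13.98
eef_pos: [517.7, -44.2, 115.8]
orientation: [0.0, 0.765, 0.644, 0.0]
force: [-0.5, 0.3, 0.4]
finger_gap: 0.004
finger_force: 0.0
```

```bash
python3 st.py; python3 - <<'E'
from h import *
p=eyes.read_camera("side")
print([((proj(p,X)-[290,190]+.5)*7.5).round() for X in([517.2,-44.4,141],[517.2,-44.4,88])])
E
```

```text
t 13.97 yaw 4.541 q6 -0.013 tq6 0.001 F [-0.5  0.3  0.4] M [-0.018 -0.057  0.007] gap 0.34 gf 0.0 pos [517.7 -44.2 115.8]
[array([253., 222.]), array([247., 425.])]
```

Request:
jog_arm:
  delta_pos:
    - [-0.7,-1,-2]
    - [0,0,-1]
    - [0,0,-1]
    - [0,0,-1]
    - [0,0,0]
  delta_rot:
    - [0,0,0]
    - [0,0,0]
    - [0,0,0]
    - [0,0,0]
    - [0,0,0]
  gripper: [1,1,1,1,1]

```text
time_s: 14.65
eef_pos: [516.9, -45.3, 110.8]
orientation: [0.0, 0.765, 0.644, -0.0]
force: [-0.7, -0.5, 2.5]
finger_gap: 0.003
finger_force: 1.7
```

Request:
jog_arm:
  delta_pos:
    - [0,0,-1]
    - [0,0,-1]
    - [0,0,-1]
    - [0,0,0]
  delta_rot:
    - [0,0,0]
    - [0,0,0]
    - [0,0,0]
    - [0,0,0]
  gripper: [1,1,1,1]

```text
time_s: 15.15
eef_pos: [517.0, -45.3, 107.8]
orientation: [0.0, 0.765, 0.644, 0.0]
force: [-2.0, -2.9, 4.1]
finger_gap: 0.006
finger_force: 2.7
```

Request:
jog_arm:
  delta_pos:
    - [0,0,-1]
    - [0,0,-0.7]
    - [0,0,0]
  delta_rot:
    - [0,0,0]
    - [0,0,0]
    - [0,0,0]
  gripper: [1,1,1]

```text
time_s: 15.52
eef_pos: [517.0, -45.3, 107.1]
orientation: [0.0, 0.765, 0.644, 0.0]
force: [-6.9, -1.0, 14.7]
finger_gap: 0.007
finger_force: 7.3
```

Request:
jog_arm:
  delta_pos:
    - [0,0,0.3]
    - [0,0,0]
    - [0,0,0]
    - [0,0,0]
    - [0,0,0]
    - [0,0,0]
    - [0,0,0]
    - [0,0,0]
  delta_rot:
    - [0,0,0]
    - [0,0,0]
    - [0,0,0]
    - [0,0,0]
    - [0,0,0]
    - [0,0,0]
    - [0,0,0]
    - [0,0,0]
  gripper: [1,1,1,1,1,1,1,1]

```text
time_s: 16.52
eef_pos: [517.0, -45.3, 107.2]
orientation: [0.0, 0.765, 0.644, 0.0]
force: [-6.7, -1.7, 12.4]
finger_gap: 0.009
finger_force: 6.1
```

Request:
jog_arm:
  delta_pos:
    - [0,0,2]
    - [0,0,3]
    - [0,0,10]
    - [0,0,20]
    - [0,0,30]
    - [0,0,0]
    - [0,0,0]
    - [0,0,0]
  delta_rot:
    - [0,0,0]
    - [0,0,0]
    - [0,0,0]
    - [0,0,0]
    - [0,0,0]
    - [0,0,0]
    - [0,0,0]
    - [0,0,0]
  gripper: [1,1,1,1,1,1,1,1]

```text
time_s: 17.52
eef_pos: [516.0, -44.9, 169.8]
orientation: [-0.001, 0.765, 0.644, -0.001]
force: [-0.8, -0.3, 0.0]
finger_gap: 0.003
finger_force: 0.0
```

```bash
python3 - <<'E'
exec(open("st.py").read())
p=eyes.read_camera("side"); i=p["frame"][:,:,::-1]; cv2.imwrite("pics/side4.png",cv2.resize(i[190:290,290:410],(720,600),interpolation=cv2.INTER_CUBIC))
E
```

```text
t 17.52 yaw 4.541 q6 -0.015 tq6 0.0 F [-0.8 -0.3  0. ] M [-0.07  -0.111 -0.046] gap 0.28 gf 0.0 pos [516.  -44.9 169.8]
```

View pics/side4.png

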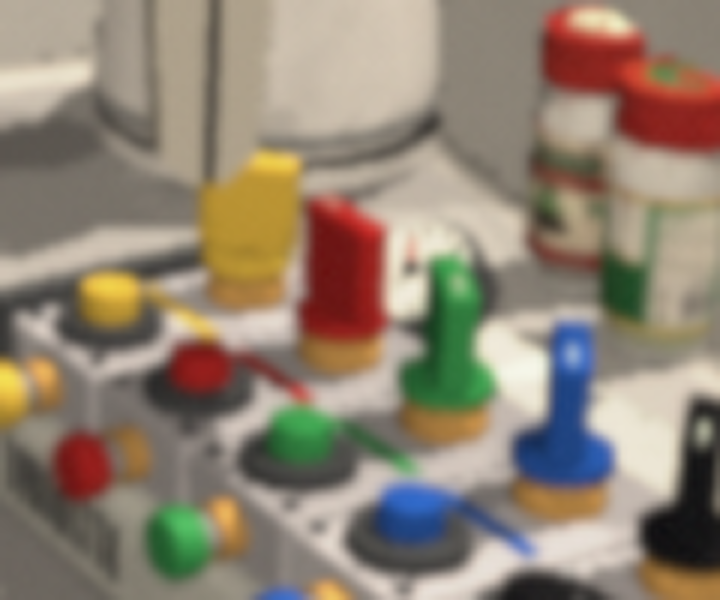

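The button is up again and the other knobs look unmoved. I'll press once more with a reading at each millimetre, to confirm the full travel from where contact begins.

Request:
jog_arm:
  delta_pos:
    - [0.7,0,-20]
    - [0,0,-20]
    - [0,0,-10]
    - [0,0,-5]
    - [0,0,0]
    - [0,0,0]
  delta_rot:
    - [0,0,0]
    - [0,0,0]
    - [0,0,0]
    - [0,0,0]
    - [0,0,0]
    - [0,0,0]
  gripper: [1,1,1,1,1,1]

```text
time_s: 18.32
eef_pos: [518.1, -45.2, 117.0]
orientation: [0.0, 0.765, 0.644, 0.0]
force: [-0.1, 0.7, 0.1]
finger_gap: 0.005
finger_force: 0.0
```

Request:
jog_arm:
  delta_pos:
    - [0,0,-1]
    - [0,0,0]
  delta_rot:
    - [0,0,0]
    - [0,0,0]
  gripper: [1,1]

```text
time_s: 18.58
eef_pos: [517.7, -45.2, 115.5]
orientation: [0.0, 0.765, 0.644, 0.0]
force: [0.3, 0.0, 0.6]
finger_gap: 0.005
finger_force: 0.0
```

Request:
jog_arm:
  delta_pos:
    - [0,0,-1]
    - [0,0,0]
  delta_rot:
    - [0,0,0]
    - [0,0,0]
  gripper: [1,1]

```text
time_s: 18.82
eef_pos: [517.4, -45.1, 114.1]
orientation: [-0.0, 0.765, 0.644, -0.0]
force: [-0.5, -0.0, 0.2]
finger_gap: 0.004
finger_force: 0.0
```

Request:
jog_arm:
  delta_pos:
    - [0,0,-1]
    - [0,0,0]
  delta_rot:
    - [0,0,0]
    - [0,0,0]
  gripper: [1,1]

```text
time_s: 19.08
eef_pos: [517.6, -45.1, 113.3]
orientation: [0.0, 0.765, 0.644, 0.0]
force: [-0.1, -0.1, 1.6]
finger_gap: 0.005
finger_force: 0.4
```

Request:
jog_arm:
  delta_pos:
    - [0,0,-1]
    - [0,0,0]
  delta_rot:
    - [0,0,0]
    - [0,0,0]
  gripper: [1,1]

```text
time_s: 19.32
eef_pos: [517.6, -45.1, 112.4]
orientation: [0.0, 0.765, 0.644, 0.0]
force: [-1.1, -0.3, 2.6]
finger_gap: 0.007
finger_force: 1.1
```

Contact begins at about 113.2 mm and the stop came at 107.1 mm, so the first press used the full 6 mm. I'm retreating and handing in.

Request:
jog_arm:
  delta_pos:
    - [0,0,3]
    - [0,0,10]
    - [0,0,25]
    - [0,0,30]
    - [0,0,0]
    - [0,0,0]
    - [0,0,0]
    - [0,0,0]
  delta_rot:
    - [0,0,0]
    - [0,0,0]
    - [0,0,0]
    - [0,0,0]
    - [0,0,0]
    - [0,0,0]
    - [0,0,0]
    - [0,0,0]
  gripper: [1,1,1,1,1,1,1,1]

```text
time_s: 20.32
eef_pos: [516.9, -45.0, 179.2]
orientation: [-0.001, 0.765, 0.644, -0.001]
force: [0.5, 0.3, -0.3]
finger_gap: 0.005
finger_force: 0.0
```

```bash
python3 -c "
from bench import arm
print(arm.close_job())"
```

```text
the job is handed in; nothing more can be done
None
```

I closed the red valve onto its seat, nipped it to about 0.5 N m and let go, then held its bleed button fully down for about 1 s and let it up (plus a light second press of about 1 mm as a check); the job is handed in at 20 s, no verdict was returned, and I saw no sign of touching the other lines.

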